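# Nest the domed bowl covers after the coffee break

### The arm

A 6-joint arm with a two-finger parallel gripper is mounted at the origin on the work surface. World frame = base frame: x ahead of the robot, y to its left, z up, the work surface at z = 0. Lengths are in m, angles in rad, forces in N, time in s.
With the tool pointing down it reaches from about 0.3 to 0.875 m from the base axis. Payload 6.4 kg.
Tool frame: the origin (TCP) lies midway between the tips of the shut fingers; the grasp point (between the pads) lies 19 mm behind it (ctrl.pinch_z is the distance from the TCP to the grasp point, in m); z points along the fingers, y is the line along which they close (so a half turn about z gives the same grasp; the last joint's range is limited). The gripper opens to 85 mm and grips with 20 to 120 N. Pads are 22 mm wide; open, the fingers measure 114 mm over their backs; the gripper's body (76 mm by 85 mm) begins 54 mm behind the grasp point. The pads swing forward as they close: fully open they stand 13 mm farther back than shut.
Start: joints at [0.977, 0.181, 1.607, -0, 1.354, -0.206], TCP at [0.217, 0.532, 0.231] pointing down, gripper open.
Joint ranges: [-2.99, 2.99], [-0.89, 2.07], [0.3, 2.58], [-1.14, 4.28], [0, 2.63], [-3.12, 3.12]. Speed limits (rad/s): [2.57, 2.57, 3.01, 3.14, 3.14, 3.14].

### API

Orientations are given as a unit quaternion [w, x, y, z].
In Python, from bench import ctrl gives the robot as it stands.
- The arm moves only by the tool apply_moves, never from a script. Its argument "moves" is a list of rows, each an object with "jaw": the opening, from 0 (shut) to 1 (fully open); "offset": the shift along the tool's x, y, z in mm, a list of three; "rot": the turn, a rotation vector about the tool's x, y, z in degrees, a list of three. In form: [{"jaw": jaw, "offset": [dx, dy, dz], "rot": [ax, ay, az]}, ...]. A call has exactly 5 rows; each row shifts and turns the commanded pose from where the row before left it, along the tool's axes as they then stand; what a row does not reach is not made up. A row lasts 1/8 s, in which the tool goes at most 62.5 mm and 10.7 degrees, less where a joint would pass 70% of its speed; a pose out of reach is approached as far as the arm can. A call is refused whole if a number of a shift passes 62.5 or a number of a turn 10.7, either way. A call with a gripper value outside its range is refused whole. The fingers move at their own pace and stop on an object; the grip force is fixed at half the most. Time passes only in rows, so rows that do not move let the fingers close, or fill a call up. It gives the time, the measured TCP pose, the force, the opening and the grip force at its end, in the units of the state.
- ctrl.get_obs(): the state, without advancing time (a new reading comes with each control period).
- ctrl.camera(name): name is "side" or "top"; returns (picture, depth): 480x640x3 uint8, red, green, blue; 480x640 float32, m along the optical axis (not along the pixel's ray), 0 where there is no reading.
- ctrl.camera_params(name): a dict with "K" (3x3 intrinsics, pixels), "cam_to_world" (4x4, takes a point from camera to world coordinates). Camera axes: x right, y down, z forward; pixel columns grow to the right and rows downward; lengths in m; the calibration is good to about 2 mm. A picture is of the moment at which its call begins. camera_params takes no time and is no camera call.
- ctrl.hand_in(): hands the job in; it is judged then, once.
Trained networks look in the newest picture that a camera, given by its name, has taken for a name from the list of things; names that differ only in an ending like _2 or _b are one class to them, and where a whole thing is asked for, a point or a joint stands for the part that bears it (a point fixed in the world has none). Each returns a list of dicts, best first, with "score" (0 to 1); they miss things now and then, are a little off and sometimes report something else, mostly with a low value. They report only what shows in the picture. A call takes as long as a camera call. They do not tell look-alikes from the thing itself.
- ctrl.outline_of(camera, target): "region" (480x640 bool, what is visible of it) and "position" ([column, row] in pixels, amid what is visible of it).
The state is a dict: "time_s": time; "q": joint angles; "dq": joint speeds; "joint_efforts": joint torques, N m; "eef_pos": TCP position; "eef_rot": TCP orientation; "wrist_force": force on the tool from outside, world axes, zero at the start; "torque": the same for the moment, N m; "opening": opening from 0.0 (shut) to 1.0 (fully open); "grasp_force": force on a finger pad.
Only numpy, scipy, OpenCV 4.12 (cv2) and the standard library are available. Lean on these libraries where they do the work, as an engineer would, in place of code of your own. Each camera call takes 0.05 s, during which the arm holds its last target. There are 200 camera calls.

### The job

Put the domed steel covers away as one upside-down nest: take the medium cover off its sloping rest and set it inside the large one, then set the small cover inside the medium one. Each must sit level on its crown in the middle of the one below and be let go; set them in gently without dropping, and leave the cup, sugar jar and teaspoon as they are.

Things in the scene. Friction and masses are not known exactly. Their poses are not given: they have to be found in the camera images.
- lid_large: Largest steel domed bowl cover, no knob, standing loose on the desk, mouth up. Rim 180 mm outside diameter, height 28, flat crown 108 across, wall 4; rolled vertical rim 8 thick, 12 high. 350 g. Origin: centre of the crown's outer face; z: its axis, crown to mouth (rim at z = 28 mm); yaw has no meaning.
- lid_medium: Middle-sized steel domed bowl cover, no knob, leaning on its rest, mouth up and 30 degrees towards the robot's side. Rim 136 mm outside diameter, height 40, flat crown 80 across, wall 4; rolled vertical rim 8 thick, 12 high. 200 g. Origin: centre of the crown's outer face; z: its axis, crown to mouth (rim at z = 40 mm); yaw has no meaning. Seated in the large one: origin 4 mm and rim 16 mm above its.
- lid_small: Smallest, deepest steel domed bowl cover, no knob, leaning on its rest, mouth up and 30 degrees towards the robot's side. Rim 100 mm outside diameter, height 52, flat crown 60 across, wall 4; rolled vertical rim 8 thick, 12 high. 140 g. Origin: centre of the crown's outer face; z: its axis, crown to mouth (rim at z = 52 mm); yaw has no meaning. Seated in the medium one: origin 4 mm and rim 16 mm above its.
- rest_medium: Fixed black rest under the medium cover. Its 120 x 100 mm board slopes 30 degrees, rising to the rest's +x; the crown lies flat on it, stopped at the low side by two 16 mm pegs square to the board: the cover lifts off along its axis or straight up. Origin on the desk, 46 mm under the board's centre; z up.
- rest_small: Fixed black rest under the small cover. Its 120 x 100 mm board slopes 30 degrees, rising to the rest's +x; the crown lies flat on it, stopped at the low side by two 16 mm pegs square to the board: the cover lifts off along its axis or straight up. Origin on the desk, 46 mm under the board's centre; z up.
- espresso_cup: White espresso cup, 50 mm across and 50 mm high, standing among the covers; not to be disturbed. Origin at the centre of its underside.
- sugar_jar: Small glass jar with a steel cap, 44 mm across and 55 mm high, standing among the covers; not to be disturbed. Origin at the centre of its underside.
- teaspoon: Steel teaspoon, 130 mm long, lying behind the covers; not to be disturbed. Origin under its middle.
Not all that is in view belongs to the job. What is shaped like the lid_large but orange is not meant. Leave any red look-alike of the lid_medium alone.

How it is judged:
By the outcome, as a careful person would: the job done as asked, in the order asked, and still so for the second after the job is handed in, with the robot touching nothing.
It also fails if it takes over 61 s, if anything falls off the work surface, if the arm or the gripper's body presses on something with over 40 N, if the wrist force passes 120 N, or if a joint passes its speed limit or range.

## Working session

There is one attempt and no reset: what is moved stays moved. The work goes in short steps, Python scripts to look and compute and a tool call to move; the robot and the scene stay as the last step left them, time stands still between calls to the robot, and variables do not carry over. Pictures are saved under pics/ and viewed, at most 10 in all, crops included, and the job is handed in when it is done.

Besides the shell and the picture viewer there is one more tool, called after "Emit:" as name(argument=value, ...), one argument or row to a line, values as JSON. apply_moves: Moves the arm, as the interface text tells. Its arguments: {"type":"object","properties":{"moves":{"type":"array"}},"required":["moves"]}

```bash
ls; mkdir -p pics
python3 - <<'E'
from bench import ctrl
import cv2, numpy as np
o=ctrl.get_obs(); print({k:np.round(v,3) for k,v in o.items()}); print(ctrl.pinch_z)
ims=[]
for n in("top","side"):
    p,d=ctrl.camera(n); P=ctrl.camera_params(n); print(n,np.round(P["K"],1).tolist(),np.round(P["cam_to_world"],3).tolist())
    cv2.imwrite(f"pics/{n}0.png",p[:,:,::-1]); np.save(f"/tmp/{n}_d.npy",d)
    K=P["K"];T=P["cam_to_world"]
    for t in["lid_large","lid_medium","lid_small","rest_medium","rest_small","espresso_cup","sugar_jar","teaspoon"]:
        for r in ctrl.outline_of(n,t):
            m=r["region"]&(d>0); v,u=np.nonzero(m); z=d[m]
            c=np.c_[(u-K[0,2])/K[0,0]*z,(v-K[1,2])/K[1,1]*z,z]@T[:3,:3].T+T[:3,3]
            print(n,t,round(r["score"],2),np.round(r["position"]),m.sum(),np.round(np.median(c,0),3),np.round(np.percentile(c,2,axis=0),3),np.round(np.percentile(c,98,axis=0),3), p[m].mean(0).round())
E
```

```text
pics
{'time_s': np.float64(0.0), 'q': array([ 0.977,  0.182,  1.608,  0.   ,  1.354, -0.206]), 'dq': array([-0.   , -0.   , -0.002, -0.001,  0.   , -0.001]), 'joint_efforts': array([ 1.0000e-03, -4.4487e+01, -3.5133e+01, -0.0000e+00,  9.0000e-03,
        0.0000e+00]), 'eef_pos': array([0.217, 0.532, 0.23 ]), 'eef_rot': array([-0.   ,  0.193,  0.981, -0.001]), 'wrist_force': array([ 0.755, -0.226, -0.146]), 'torque': array([ 0.072, -0.007,  0.035]), 'grasp_force': np.float64(0.0), 'opening': np.float64(1.002)}
0.0187
top [[620.0, 0.0, 312.9], [0.0, 620.0, 253.3], [0.0, 0.0, 1.0]] [[0.024, -0.998, 0.063, 0.443], [-1.0, -0.023, 0.016, -0.106], [-0.014, -0.064, -0.998, 1.778], [0.0, 0.0, 0.0, 1.0]]
top lid_large 0.97 [386. 260.] 3188 [ 0.533 -0.291  0.007] [ 0.451 -0.37  -0.004] [ 0.614 -0.209  0.033] [112. 107. 109.]
top lid_large 0.69 [476. 323.] 3222 [ 0.372 -0.542  0.006] [ 0.294 -0.619 -0.004] [ 0.453 -0.455  0.033] [159.  81.  11.]
top lid_medium 0.91 [186. 259.] 1875 [0.52  0.282 0.052] [0.461 0.216 0.024] [0.575 0.338 0.113] [92. 87. 89.]
top lid_medium 0.9 [157. 330.] 1856 [0.33
[... 1763 characters left out ...]
e lid_small 0.56 [314. 219.] 1375 [0.542 0.025 0.07 ] [ 0.495 -0.042  0.037] [0.581 0.054 0.111] [87. 88. 91.]
side rest_medium 0.6 [303. 178.] 552 [0.56  0.244 0.007] [0.49  0.215 0.   ] [0.596 0.293 0.072] [38. 37. 36.]
side rest_small 0.87 [330. 238.] 1174 [ 0.578 -0.021  0.025] [ 0.504 -0.044  0.001] [0.615 0.052 0.074] [32. 31. 31.]
side espresso_cup 0.62 [298. 195.] 253 [0.531 0.156 0.04 ] [ 0.511  0.12  -0.002] [0.557 0.192 0.051] [131. 130. 123.]
side sugar_jar 0.9 [338. 276.] 492 [ 0.566 -0.16   0.045] [ 0.548 -0.17   0.007] [ 0.586 -0.132  0.056] [133. 129. 123.]
side teaspoon 0.83 [395. 253.] 498 [ 0.732 -0.084  0.011] [ 0.692 -0.128 -0.   ] [ 0.793 -0.046  0.02 ] [114. 112. 113.]
```

View pics/top0.png

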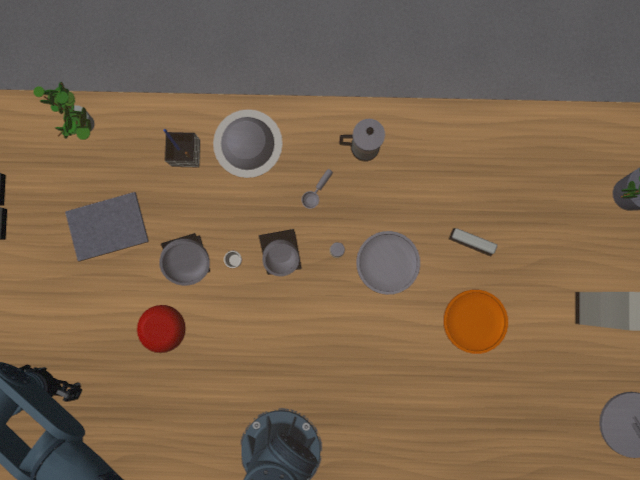

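View pics/side0.png

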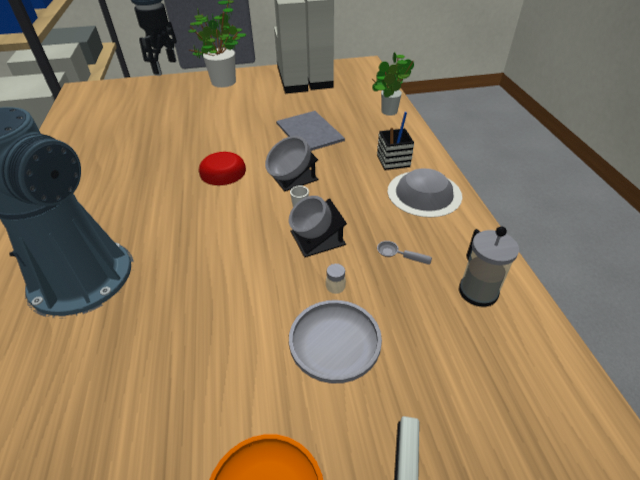

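Top view: the steel large cover is at (386,262), the medium at (186,260) and the small at (280,257). The cup is at (233,260) and the jar at (337,250). The red and orange look-alikes and the dome on a plate are decoys. Next I fit the known cover shapes to both depth clouds.

```bash
cat > h.py <<'E'
from bench import ctrl
import numpy as np, cv2
from scipy.optimize import least_squares
from scipy.spatial.transform import Rotation as R
S={"lid_large":(90,28,54),"lid_medium":(68,40,40),"lid_small":(50,52,30)}
def cloud(n,d,mask):
    P=ctrl.camera_params(n);K,T=P["K"],P["cam_to_world"]
    m=mask&(d>0);v,u=np.nonzero(m);z=d[m]
    return np.c_[(u-K[0,2])/K[0,0]*z,(v-K[1,2])/K[1,1]*z,z]@T[:3,:3].T+T[:3,3]
def rot(q): return R.from_quat(np.r_[q[1:],q[0]])
def profile(ro,h,rc):   # inner+outer wall polyline samples (r,z), mm
    P=[(0,0),(rc,0),(ro-4,h-12),(ro,h-12),(ro,h),(ro-8,h),(ro-8,h-12),(rc-2,4),(0,4)]
    out=[np.linspace(a,b,max(2,int(np.hypot(*np.subtract(b,a)))+1)) for a,b in zip(P[:-1],P[1:])]
    return np.vstack(out)
from scipy.spatial import cKDTree
def fit(name,pts,tilt=None,x0=None):
    """origin (m) and axis; pts Nx3. free axis if tilt is None"""
    tr=cKDTree(profile(*S[name])); c0=np.median(pts,0)
    def res(p):
        a=np.array([p[3],p[4],np.sqrt(max(1e-6,1-p[3]**2-p[4]**2))])
        d=(pts-p[:3])*1e3; z=d@a; r=np.linalg.norm(d-z[:,None]*a,axis=1)
        e=tr.query(np.c_[r,z])[0]
        return e if tilt is None else np.r_[e,300*(np.hypot(p[3],p[4])-np.sin(tilt))]
    x0=np.r_[c0-[0,0,.02],(-np.sin(tilt) if tilt else 0),0] if x0 is None else x0
    s=least_squares(res,x0,loss="soft_l1",f_scale=2,x_scale=[.01]*3+[.1]*2,diff_step=1e-4)
    return s.x,np.median(np.abs(s.fun))
def regions(n,name,near=None):
    p,d=ctrl.camera(n); out=[]
    for r in ctrl.outline_of(n,name):
        m=cv2.erode(r["region"].astype(np.uint8),np.ones((2,2)))>0
        c=cloud(n,d,m); g=p[m].mean(0)
        if r["score"]>.3 and np.ptp(g)<25 and (near is None or np.linalg.norm(np.median(c,0)[:2]-near)<.06): out.append(c)
    return out[0] if out else np.zeros((0,3))
E
python3 - <<'E'
from h import *
for n,t,near in(("lid_large",None,(.533,-.29)),("lid_medium",np.pi/6,(.52,.28)),("lid_small",np.pi/6,(.537,.013))):
    cs=[regions(c,n,near) for c in("top","side")]
    for lab,c in(("top",cs[0]),("side",cs[1]),("both",np.vstack(cs))):
        if len(c)<50: print(n,lab,"none");continue
        x,e=fit(n,c,t); print(n,lab,len(c),np.round(x[:3]*1e3,1),np.round(x[3:],3),"yaw of lean",round(np.degrees(np.arctan2(-x[4],-x[3])),1),round(e,2))
print(ctrl.get_obs()["time_s"])
E
```

```text
lid_large top 3100 [ 5.324e+02 -2.898e+02 -3.000e-01] [ 0.004 -0.003] yaw of lean 147.4 1.84
lid_large side 6016 [ 535.8 -292.4   -1.6] [0.002 0.012] yaw of lean -101.4 1.1
lid_large both 9116 [ 535.2 -292.1   -1.3] [0.001 0.01 ] yaw of lean -96.7 1.28
lid_medium top 1760 [531.1 282.1  45.4] [-0.495 -0.146] yaw of lean 16.4 1.79
lid_medium side 1431 [536.3 279.1  43.1] [-0.479 -0.144] yaw of lean 16.7 1.74
lid_medium both 3191 [533.5 280.2  44.2] [-0.483 -0.144] yaw of lean 16.6 1.9
lid_small top 1014 [549.3  14.4  44.6] [-0.445 -0.085] yaw of lean 10.9 1.78
lid_small side 1334 [557.7  14.9  43.5] [-0.48  -0.142] yaw of lean 16.5 1.86
lid_small both 2348 [554.4  15.2  44.2] [-0.465 -0.142] yaw of lean 17.0 2.0
1.5
```

Run:
```python
import cv2,numpy as np
a=cv2.imread("pics/top0.png")[222:292,150:310]; b=cv2.imread("pics/side0.png")[130:255,250:360]
a=cv2.resize(a,None,fx=5,fy=5,interpolation=2); cv2.imwrite("pics/crop.png",np.clip(a*1.8,0,255))
```

```text
[ WARN:0@0.030] global loadsave.cpp:1063 imwrite_ Unsupported depth image for selected encoder is fallbacked to CV_8U.
```

View pics/crop.png

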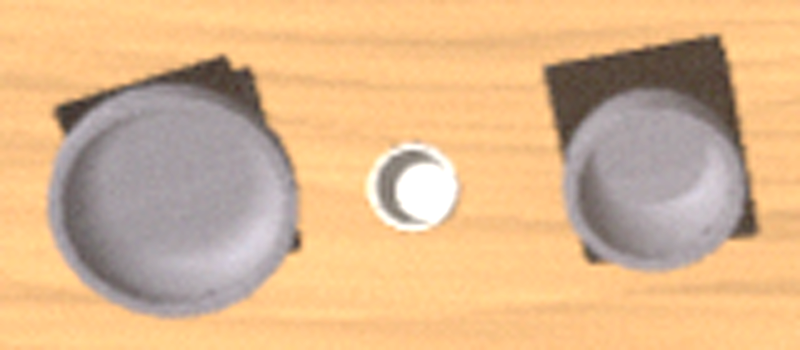

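The enlarged board edges give rest yaws of about 17° for the medium and 11° for the small, which agrees with the top fits. Next I plan the rows to a pre-grasp pose over the medium cover's +y rim.

```bash
cat >> h.py <<'E'
def frame(yaw,tilt):  # tool frame, y horizontal at yaw, leaning by tilt (deg)
    c,s=np.cos(np.radians(yaw)),np.sin(np.radians(yaw))
    d=np.c_[[-c,-s,0],[-s,c,0],[0,0,-1]]
    return R.from_matrix(d)*R.from_euler("y",-tilt,degrees=True)
def plan(target,Rt,n,start=None,R0=None):
    if start is None:
        o=ctrl.get_obs(); start,R0=o["eef_pos"],rot(o["eef_rot"])
    dr=(R0.inv()*Rt).as_rotvec(); p=np.array(start); Rc=R0
    for i in range(n):
        g=start+(np.array(target)-start)*(i+1)/n
        off=Rc.inv().apply(g-p)*1e3
        print(np.round(off,1).tolist(),np.round(np.degrees(dr)/n,2).tolist())
        p=g; Rc=Rc*R.from_rotvec(dr/n)
def grasp(o,yaw,h,rm,side=1,depth=11):
    Rt=frame(yaw,30); a=-Rt.as_matrix()[:,2]; u=Rt.as_matrix()[:,1]*side
    return np.array(o)+a*(h-depth)*1e-3+u*rm*1e-3, a, u, Rt
def rep():
    o=ctrl.get_obs(); r=rot(o["eef_rot"]).as_matrix()
    print("t",round(float(o["time_s"]),2),"tcp",np.round(o["eef_pos"]*1e3,1),"z",np.round(r[:,2],3),"y",np.round(r[:,1],3),"F",np.round(o["wrist_force"],1),"open",round(float(o["opening"]),3),"g",round(float(o["grasp_force"]),1),"q",np.round(o["q"],2))
E
python3 - <<'E'
from h import *
g,a,u,Rt=grasp((.5335,.2805,.0445),17,40,64)
print(g,a,u); plan(g+a*.06,Rt,10)
E
```

```text
[0.50092179 0.33746411 0.06961474] [-0.47815238 -0.14618585  0.8660254 ] [-2.92371705e-01  9.56304756e-01  1.38777878e-17]
[-31.3, -9.2, 11.0] [-1.03, -2.88, -3.83]
[-30.0, -11.5, 12.3] [-1.03, -2.88, -3.83]
[-28.5, -13.7, 13.6] [-1.03, -2.88, -3.83]
[-26.8, -15.8, 14.7] [-1.03, -2.88, -3.83]
[-24.9, -17.8, 15.7] [-1.03, -2.88, -3.83]
[-22.9, -19.7, 16.6] [-1.03, -2.88, -3.83]
[-20.6, -21.4, 17.3] [-1.03, -2.88, -3.83]
[-18.3, -23.0, 17.9] [-1.03, -2.88, -3.83]
[-15.8, -24.5, 18.3] [-1.03, -2.88, -3.83]
[-13.2, -25.8, 18.6] [-1.03, -2.88, -3.83]
```

Emit:
apply_moves(
  moves=[
    {"jaw": 0.5, "offset": [-31, -9, 11], "rot": [-1, -2.9, -3.8]},
    {"jaw": 0.5, "offset": [-30, -11.5, 12], "rot": [-1, -2.9, -3.8]},
    {"jaw": 0.5, "offset": [-28.5, -13.5, 13.5], "rot": [-1, -2.9, -3.8]},
    {"jaw": 0.5, "offset": [-27, -16, 14.5], "rot": [-1, -2.9, -3.8]},
    {"jaw": 0.5, "offset": [-25, -18, 15.5], "rot": [-1, -2.9, -3.8]},
  ],
)

```text
time_s: 2.12
eef_pos: [0.3454, 0.4297, 0.1773]
eef_rot: [0.133, 0.026, 0.991, 0.018]
wrist_force: [-0.7, 0.1, -0.3]
opening: 0.498
grasp_force: 0.0
```

Emit:
apply_moves(
  moves=[
    {"jaw": 0.5, "offset": [-23, -20, 16.5], "rot": [-1, -2.9, -3.8]},
    {"jaw": 0.5, "offset": [-20.5, -21.5, 17], "rot": [-1, -2.9, -3.8]},
    {"jaw": 0.5, "offset": [-18, -23, 18], "rot": [-1, -2.9, -3.8]},
    {"jaw": 0.5, "offset": [-16, -24.5, 18], "rot": [-1, -2.9, -3.8]},
    {"jaw": 0.5, "offset": [-13, -26, 18.5], "rot": [-1, -2.9, -3.8]},
  ],
)

```text
time_s: 2.75
eef_pos: [0.4721, 0.3266, 0.1237]
eef_rot: [0.258, -0.141, 0.955, 0.036]
wrist_force: [-0.7, 0.5, -0.4]
opening: 0.502
grasp_force: 0.0
```

Run:
```python
from h import *
rep()
g,a,u,Rt=grasp((.5335,.2805,.0445),17,40,64)
plan(g+a*.02,Rt,5)
p,d=ctrl.camera("side"); cv2.imwrite("pics/s1.png",cv2.resize(p[60:220,200:400],None,fx=4,fy=3.75)[:,:,::-1])
```

```text
t 2.75 tcp [472.1 326.6 123.7] z [ 0.483  0.141 -0.864] y [-0.289  0.957 -0.005] F [-0.7  0.5 -0.4] open 0.502 g 0.0 q [ 0.44  0.05  2.09 -0.17  0.48 -1.29]
[0.1, 0.5, 8.4] [-0.07, 0.05, -0.01]
[0.1, 0.4, 8.4] [-0.07, 0.05, -0.01]
[0.1, 0.4, 8.4] [-0.07, 0.05, -0.01]
[0.1, 0.4, 8.4] [-0.07, 0.05, -0.01]
[0.1, 0.4, 8.4] [-0.07, 0.05, -0.01]
```

View pics/s1.png

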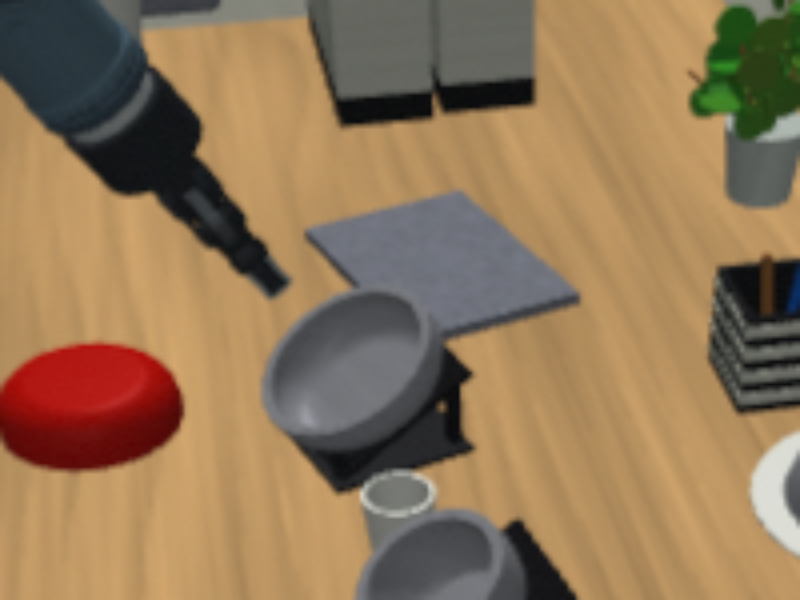

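The open fingers are coming down on the +y rim, correctly aligned with the cover's axis. I'll move in along the tool z.

Emit:
apply_moves(
  moves=[
    {"jaw": 0.5, "offset": [0, 0.5, 9], "rot": [0, 0, 0]},
    {"jaw": 0.5, "offset": [0, 0.5, 9], "rot": [0, 0, 0]},
    {"jaw": 0.5, "offset": [0, 0.5, 9], "rot": [0, 0, 0]},
    {"jaw": 0.5, "offset": [0, 0.5, 9], "rot": [0, 0, 0]},
    {"jaw": 0.5, "offset": [0, 0, 8], "rot": [0, 0, 0]},
  ],
)

```text
time_s: 3.42
eef_pos: [0.4919, 0.3357, 0.0848]
eef_rot: [0.257, -0.141, 0.955, 0.036]
wrist_force: [1.3, 0.5, -0.1]
opening: 0.502
grasp_force: 0.0
```

Emit:
apply_moves(
  moves=[
    {"jaw": 0.5, "offset": [0, 0, 5], "rot": [0, 0, 0]},
    {"jaw": 0.5, "offset": [0, 0, 4], "rot": [0, 0, 0]},
    {"jaw": 0.5, "offset": [0, 0, 3], "rot": [0, 0, 0]},
    {"jaw": 0.5, "offset": [0, 0, 0], "rot": [0, 0, 0]},
    {"jaw": 0.5, "offset": [0, 0, 0], "rot": [0, 0, 0]},
  ],
)

```text
time_s: 4.05
eef_pos: [0.4977, 0.3369, 0.0752]
eef_rot: [0.257, -0.14, 0.955, 0.036]
wrist_force: [0.0, 0.2, -0.6]
opening: 0.496
grasp_force: 0.0
```

Run:
```python
from h import *
rep()
g,a,u,Rt=grasp((.5335,.2805,.0445),17,40,64)
plan(g,Rt,1)
p,d=ctrl.camera("side"); q,e=ctrl.camera("top")
A=cv2.resize(p[110:200,240:340],(600,540))[:,:,::-1]; cv2.imwrite("pics/s2.png",A)
cs=[regions(c,"lid_medium",(.51,.28)) for c in("top","side")]
for c in cs:
  if len(c)>50: x,er=fit("lid_medium",c,np.pi/6,np.r_[.5335,.2805,.0445,-.478,-.146]); print(len(c),np.round(x*[1e3,1e3,1e3,1,1],3),er)
```

```text
t 4.05 tcp [497.7 336.9  75.2] z [ 0.482  0.141 -0.865] y [-0.286  0.958 -0.004] F [ 0.   0.2 -0.6] open 0.496 g 0.0 q [ 0.44  0.21  2.05 -0.21  0.38 -1.24]
[0.0, -0.3, 6.5] [-0.37, 0.11, -0.21]
1471 [ 5.31674e+02  2.80501e+02  4.56890e+01 -4.97000e-01 -1.34000e-01] 1.831308958527167
1417 [ 5.36545e+02  2.79443e+02  4.33100e+01 -4.80000e-01 -1.52000e-01] 1.8767341346005193
```

View pics/s2.png

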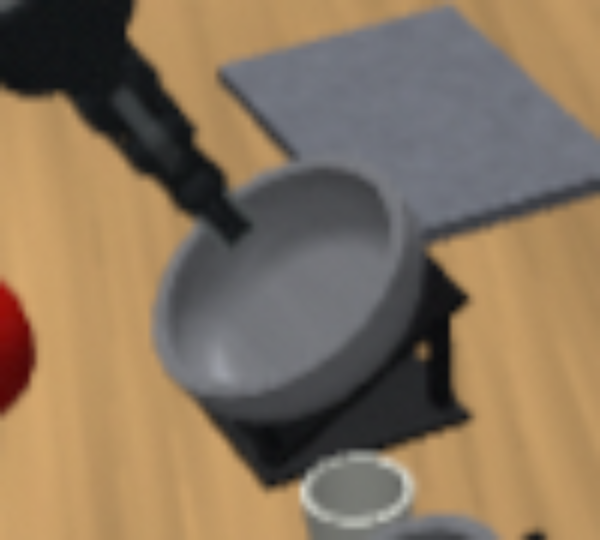

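The inner finger is inside the bowl and the outer one is outside the +y rim. I'll go 6 mm further in and close.

Emit:
apply_moves(
  moves=[
    {"jaw": 0.5, "offset": [0, 0, 3], "rot": [0, 0, 0]},
    {"jaw": 0.4, "offset": [0, 0, 3], "rot": [0, 0, 0]},
    {"jaw": 0.3, "offset": [0, 0, 0], "rot": [0, 0, 0]},
    {"jaw": 0.2, "offset": [0, 0, 0], "rot": [0, 0, 0]},
    {"jaw": 0.12, "offset": [0, 0, 0], "rot": [0, 0, 0]},
  ],
)

```text
time_s: 4.97
eef_pos: [0.5006, 0.3378, 0.07]
eef_rot: [0.257, -0.14, 0.955, 0.036]
wrist_force: [0.5, 1.0, -0.6]
opening: 0.125
grasp_force: 5.4
```

Emit:
apply_moves(
  moves=[
    {"jaw": 0.08, "offset": [0, 0, 0], "rot": [0, 0, 0]},
    {"jaw": 0.04, "offset": [0, 0, 0], "rot": [0, 0, 0]},
    {"jaw": 0, "offset": [0, 0, 0], "rot": [0, 0, 0]},
    {"jaw": 0, "offset": [0, 0, 0], "rot": [0, 0, 0]},
    {"jaw": 0, "offset": [0, 0, 0], "rot": [0, 0, 0]},
  ],
)

```text
time_s: 5.6
eef_pos: [0.5005, 0.3377, 0.0698]
eef_rot: [0.257, -0.14, 0.955, 0.036]
wrist_force: [-0.1, -0.9, -1.7]
opening: 0.07
grasp_force: 58.6
```

Run:
```python
from h import *
rep()
```

```text
t 5.6 tcp [500.5 337.7  69.8] z [ 0.481  0.14  -0.865] y [-0.286  0.958 -0.004] F [-0.1 -0.9 -1.7] open 0.07 g 58.6 q [ 0.44  0.23  2.04 -0.22  0.36 -1.24]
```

Gripped: 58.6 N, with the force on the wrist small. I'll lift along the axis.

Emit:
apply_moves(
  moves=[
    {"jaw": 0, "offset": [0, 0, -4], "rot": [0, 0, 0]},
    {"jaw": 0, "offset": [0, 0, -8], "rot": [0, 0, 0]},
    {"jaw": 0, "offset": [0, 0, -12], "rot": [0, 0, 0]},
    {"jaw": 0, "offset": [0, 0, -16], "rot": [0, 0, 0]},
    {"jaw": 0, "offset": [0, 0, -16], "rot": [0, 0, 0]},
  ],
)

```text
time_s: 6.22
eef_pos: [0.4731, 0.3298, 0.1194]
eef_rot: [0.257, -0.14, 0.955, 0.036]
wrist_force: [-0.8, -0.0, -1.2]
opening: 0.076
grasp_force: 58.6
```

Run:
```python
from h import *
rep()
cs=[regions(c,"lid_medium",(.5,.27)) for c in("top","side")]
o=ctrl.get_obs(); r=rot(o["eef_rot"])
for c in cs:
  if len(c)>50:
    x,er=fit("lid_medium",c,None,np.r_[.5085,.273,.0900,-.478,-.146]); print(len(c),np.round(x*[1e3,1e3,1e3,1,1],3),er)
    a=np.r_[x[3:],np.sqrt(1-x[3]**2-x[4]**2)]; print("in tool: origin",r.inv().apply(x[:3]-o["eef_pos"])*1e3,"axis",r.inv().apply(a))
# target: origin at large+100mm height, tool down yaw 0
L=np.array([.5352,-.2921,0])
plan(o["eef_pos"]+[0,0,.08],frame(17,0),5)
```

```text
t 6.22 tcp [473.1 329.8 119.4] z [ 0.482  0.141 -0.865] y [-0.286  0.958 -0.004] F [-0.8 -0.  -1.2] open 0.076 g 58.6 q [ 0.45  0.07  2.09 -0.18  0.47 -1.27]
1573 [ 5.01816e+02  2.72265e+02  9.69520e+01 -5.09000e-01 -1.03000e-01] 1.6747335920523974
in tool: origin [  2.33669352 -63.32608723  24.53068838] axis [ 0.01704423  0.04446458 -0.99886555]
1397 [ 5.07774e+02  2.69955e+02  9.53260e+01 -4.90000e-01 -9.60000e-02] 1.8648788715085327
in tool: origin [ -1.20094511 -67.24054193  28.48511206] axis [-0.00582384  0.04513858 -0.99896376]
[-8.0, -0.1, -13.8] [-0.06, 6.04, -0.06]
[-6.5, -0.0, -14.6] [-0.06, 6.04, -0.06]
[-5.0, -0.0, -15.2] [-0.06, 6.04, -0.06]
[-3.3, -0.0, -15.6] [-0.06, 6.04, -0.06]
[-1.7, -0.0, -15.9] [-0.06, 6.04, -0.06]
```

Emit:
apply_moves(
  moves=[
    {"jaw": 0, "offset": [-8, 0, -14], "rot": [0, 6, 0]},
    {"jaw": 0, "offset": [-6.5, 0, -14.5], "rot": [0, 6, 0]},
    {"jaw": 0, "offset": [-5, 0, -15], "rot": [0, 6, 0]},
    {"jaw": 0, "offset": [-3, 0, -15.5], "rot": [0, 6, 0]},
    {"jaw": 0, "offset": [-1.5, 0, -16], "rot": [0, 6, 0]},
  ],
)

```text
time_s: 7.05
eef_pos: [0.4732, 0.3299, 0.1981]
eef_rot: [-0.001, -0.145, 0.989, -0.002]
wrist_force: [0.3, 0.4, -1.6]
opening: 0.074
grasp_force: 58.7
```

```bash
cat >> h.py <<'E'
def inhand(name,guess):
    o=ctrl.get_obs(); r=rot(o["eef_rot"]); g=o["eef_pos"]+r.apply(np.array(guess)/1e3); out=[]
    a0=-r.as_matrix()[:,2]
    cs=[regions(c,name,g[:2]) for c in("top","side")]
    for c in cs+[np.vstack(cs)]:
        if len(c)<50: print("none"); continue
        x,er=fit(name,c,None,np.r_[g,a0[:2]]); a=np.r_[x[3:],np.sqrt(1-x[3]**2-x[4]**2)]
        print(len(c),"origin",np.round(x[:3]*1e3,1),"axis",np.round(a,3),"in tool",np.round(r.inv().apply(x[:3]-o["eef_pos"])*1e3,1),np.round(r.inv().apply(a),3),round(er,2))
E
python3 - <<'E'
from h import *
rep(); inhand("lid_medium",(0,-65,27))
E
```

```text
t 7.05 tcp [473.2 329.9 198.1] z [-0.001 -0.004 -1.   ] y [-0.286  0.958 -0.004] F [ 0.3  0.4 -1.6] open 0.074 g 58.7 q [ 0.41  0.22  1.63 -0.    1.29 -1.45]
1954 origin [490.9 267.9 172.1] axis [-0.002  0.075  0.997] in tool [  0.7 -64.4  26.2] [-0.018  0.069 -0.997] 1.88
1376 origin [497.1 265.2 168.8] axis [-0.013  0.052  0.999] in tool [ -4.4 -68.7  29.6] [-0.001  0.05  -0.999] 2.06
3330 origin [494.2 266.5 170.9] axis [-0.007  0.055  0.998] in tool [ -2.  -66.7  27.5] [-0.007  0.051 -0.999] 2.1
```

Run:
```python
from h import *
Rd=frame(17,0)*R.from_euler("x",-2.9,degrees=True)
o=np.array([-2,-66.7,27.5])/1e3
T=np.array([.5352,-.2921,.0027])-Rd.apply(o); print("final",T)
s=ctrl.get_obs()["eef_pos"]
plan(T+[0,0,.12],Rd,20)
```

```text
final [ 0.51421795 -0.23031142  0.03353933]
[6.0, -27.4, 2.3] [-0.16, 0.01, -0.02]
[6.1, -27.4, 2.2] [-0.16, 0.01, -0.02]
[6.1, -27.4, 2.1] [-0.16, 0.01, -0.02]
[6.1, -27.4, 2.0] [-0.16, 0.01, -0.02]
[6.1, -27.4, 2.0] [-0.16, 0.01, -0.02]
[6.1, -27.4, 1.9] [-0.16, 0.01, -0.02]
[6.1, -27.4, 1.8] [-0.16, 0.01, -0.02]
[6.1, -27.4, 1.7] [-0.16, 0.01, -0.02]
[6.1, -27.4, 1.7] [-0.16, 0.01, -0.02]
[6.1, -27.4, 1.6] [-0.16, 0.01, -0.02]
[6.1, -27.4, 1.5] [-0.16, 0.01, -0.02]
[6.1, -27.5, 1.4] [-0.16, 0.01, -0.02]
[6.2, -27.5, 1.4] [-0.16, 0.01, -0.02]
[6.2, -27.5, 1.3] [-0.16, 0.01, -0.02]
[6.2, -27.5, 1.2] [-0.16, 0.01, -0.02]
[6.2, -27.5, 1.1] [-0.16, 0.01, -0.02]
[6.2, -27.5, 1.1] [-0.16, 0.01, -0.02]
[6.2, -27.5, 1.0] [-0.16, 0.01, -0.02]
[6.2, -27.5, 0.9] [-0.16, 0.01, -0.02]
[6.2, -27.5, 0.8] [-0.16, 0.01, -0.02]
```

Emit:
apply_moves(
  moves=[
    {"jaw": 0, "offset": [2, -10, 0.5], "rot": [-0.5, 0, 0]},
    {"jaw": 0, "offset": [5.5, -24, 1.5], "rot": [-0.5, 0, 0]},
    {"jaw": 0, "offset": [6.7, -30, 1.5], "rot": [-0.5, 0, 0]},
    {"jaw": 0, "offset": [6.7, -30, 1.5], "rot": [-0.5, 0, 0]},
    {"jaw": 0, "offset": [6.7, -30, 1.5], "rot": [-0.5, 0, 0]},
  ],
)

```text
time_s: 7.88
eef_pos: [0.4808, 0.2019, 0.1884]
eef_rot: [-0.002, -0.145, 0.989, 0.02]
wrist_force: [0.4, -0.7, -1.9]
opening: 0.074
grasp_force: 58.8
```

Emit:
apply_moves(
  moves=[
    {"jaw": 0, "offset": [6.7, -30, 1], "rot": [-0.4, 0, -0.3]},
    {"jaw": 0, "offset": [6.7, -30, 1], "rot": [0, 0, 0]},
    {"jaw": 0, "offset": [6.7, -30, 1], "rot": [0, 0, 0]},
    {"jaw": 0, "offset": [6.7, -30, 1], "rot": [0, 0, 0]},
    {"jaw": 0, "offset": [6.7, -30, 1], "rot": [0, 0, 0]},
  ],
)

```text
time_s: 8.5
eef_pos: [0.4921, 0.0493, 0.1765]
eef_rot: [-0.003, -0.147, 0.989, 0.023]
wrist_force: [0.5, -0.3, -1.7]
opening: 0.073
grasp_force: 58.8
```

Emit:
apply_moves(
  moves=[
    {"jaw": 0, "offset": [6.7, -30, 1], "rot": [0, 0, 0]},
    {"jaw": 0, "offset": [6.7, -30, 1], "rot": [0, 0, 0]},
    {"jaw": 0, "offset": [6.7, -30, 1], "rot": [0, 0, 0]},
    {"jaw": 0, "offset": [6.7, -30, 1], "rot": [0, 0, 0]},
    {"jaw": 0, "offset": [6.7, -30, 1], "rot": [0, 0, 0]},
  ],
)

```text
time_s: 9.12
eef_pos: [0.5036, -0.1032, 0.1645]
eef_rot: [-0.003, -0.147, 0.989, 0.023]
wrist_force: [0.2, -0.1, -1.8]
opening: 0.073
grasp_force: 58.8
```

Run:
```python
from h import *
rep()
Rd=frame(17,0)*R.from_euler("x",-2.9,degrees=True)
plan([.5142,-.2303,.0935],Rd,5)
```

```text
t 9.12 tcp [ 503.6 -103.2  164.5] z [-0.012  0.045 -0.999] y [-0.291  0.956  0.047] F [ 0.2 -0.1 -1.8] open 0.073 g 58.8 q [-0.46  0.13  1.81  0.04  1.23 -2.34]
[5.4, -25.6, 13.0] [-0.04, 0.02, -0.01]
[5.4, -25.6, 13.0] [-0.04, 0.02, -0.01]
[5.4, -25.6, 13.0] [-0.04, 0.02, -0.01]
[5.4, -25.6, 12.9] [-0.04, 0.02, -0.01]
[5.4, -25.6, 12.9] [-0.04, 0.02, -0.01]
```

Emit:
apply_moves(
  moves=[
    {"jaw": 0, "offset": [6, -30, 0], "rot": [0, 0, 0]},
    {"jaw": 0, "offset": [6, -30, 0], "rot": [0, 0, 0]},
    {"jaw": 0, "offset": [6, -30, 10], "rot": [0, 0, 0]},
    {"jaw": 0, "offset": [5, -23, 25], "rot": [0, 0, 0]},
    {"jaw": 0, "offset": [3, -13, 25], "rot": [0, 0, 0]},
  ],
)

```text
time_s: 9.75
eef_pos: [0.5148, -0.2286, 0.0983]
eef_rot: [-0.002, -0.147, 0.989, 0.023]
wrist_force: [-0.8, -0.6, -2.1]
opening: 0.076
grasp_force: 58.8
```

Run:
```python
from h import *
rep()
inhand("lid_medium",(-2,-66.7,27.5))
p,d=ctrl.camera("side"); cv2.imwrite("pics/s3.png",cv2.resize(p[230:400,230:430],(800,600))[:,:,::-1])
for c in("top","side"):
    x=regions(c,"lid_large",(.535,-.292)); print(len(x), np.round(fit("lid_large",x,None)[0],3) if len(x)>50 else "")
Rd=frame(17,0)*R.from_euler("x",-2.9,degrees=True)
plan([.5142,-.2303,.0535],Rd,1)
```

```text
t 9.75 tcp [ 514.8 -228.6   98.3] z [-0.011  0.045 -0.999] y [-0.29   0.956  0.046] F [-0.8 -0.6 -2.1] open 0.076 g 58.8 q [-0.65  0.33  1.72  0.03  1.13 -2.52]
129 origin [ 555.4 -304.1   45.8] axis [-0.532  0.319  0.784] in tool [-16.8 -86.3  48.6] [ 0.415  0.495 -0.763] 0.96
3602 origin [ 532.9 -289.    64.8] axis [0.018 0.005 1.   ] in tool [  0.3 -64.5  30.5] [-0.021  0.046 -0.999] 1.5
3731 origin [ 533.2 -289.1   64.8] axis [0.016 0.007 1.   ] in tool [  0.1 -64.7  30.5] [-0.019  0.048 -0.999] 1.52
305 [ 0.528 -0.29   0.001  0.014  0.047]
3037 [ 0.536 -0.293 -0.002  0.002  0.02 ]
[3.4, -4.1, 47.1] [-0.31, 0.19, -0.01]
```

View pics/s3.png

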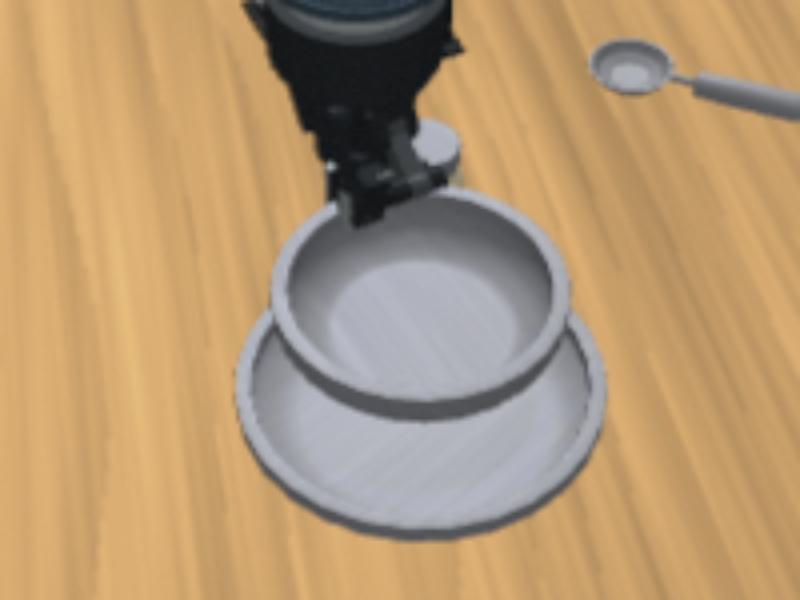

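Side view: the medium cover hangs level, about 60 mm above the large one at crop (420,470), and needs to shift about +2.9 mm in x and −3.4 mm in y. I'll descend with that correction.

Emit:
apply_moves(
  moves=[
    {"jaw": 0, "offset": [-0.6, -2, 12], "rot": [0, -0.4, 0]},
    {"jaw": 0, "offset": [-0.6, -2, 12], "rot": [0, -0.4, 0]},
    {"jaw": 0, "offset": [-0.5, -1.5, 12], "rot": [0, 0, 0]},
    {"jaw": 0, "offset": [0, -0.7, 10], "rot": [0, 0, 0]},
    {"jaw": 0, "offset": [0, -0.3, 6], "rot": [0, 0, 0]},
  ],
)

```text
time_s: 10.82
eef_pos: [0.5191, -0.2306, 0.0461]
eef_rot: [0.004, -0.147, 0.989, 0.025]
wrist_force: [0.5, -1.1, -0.8]
opening: 0.076
grasp_force: 58.8
```

Run:
```python
from h import *
rep()
inhand("lid_medium",(0,-64.5,30.5))
x=regions("side","lid_large",(.535,-.292)); print(len(x), np.round(fit("lid_large",x,None)[0],4) if len(x)>50 else "")
```

```text
t 10.82 tcp [ 519.1 -230.6   46.1] z [ 0.001  0.05  -0.999] y [-0.291  0.956  0.048] F [ 0.5 -1.1 -0.8] open 0.076 g 58.8 q [-0.65  0.41  1.73  0.05  1.03 -2.54]
212 origin [ 546.7 -296.7    9.5] axis [-0.205  0.094  0.974] in tool [ -6.6 -73.   33.3] [ 0.155  0.196 -0.968] 1.41
3457 origin [ 540.1 -292.1   15.4] axis [-0.005  0.     1.   ] in tool [ -1.8 -66.4  27.6] [-0.011  0.049 -0.999] 1.5
3669 origin [ 540.1 -292.1   15.4] axis [-0.006  0.001  1.   ] in tool [ -1.8 -66.4  27.6] [-0.009  0.051 -0.999] 1.52
2040 [ 0.5355 -0.293  -0.0023  0.0019  0.0154]
```

```bash
cat >> h.py <<'E'
def rimfit(name,c,x0):
    """vertical axis; rim ring points only: centre xy, rim-top z (mm)"""
    ro,h,_=S[name]; top=x0[2]*1e3+h; P=c*1e3
    for _ in range(2):
        k=P[(np.abs(np.hypot(P[:,0]-x0[0]*1e3,P[:,1]-x0[1]*1e3)-(ro-4))<9)&(P[:,2]>top-5)&(P[:,2]<top+5)]
        top=np.median(k[:,2])
        f=lambda p:np.maximum(np.abs(np.hypot(k[:,0]-p[0],k[:,1]-p[1])-(ro-4))-2.,0)
        s=least_squares(f,[x0[0]*1e3,x0[1]*1e3],loss="soft_l1",f_scale=1,diff_step=1e-4); x0=np.r_[s.x/1e3,x0[2]]
    A=np.c_[k[:,:2]-s.x,np.ones(len(k))]; pl=np.linalg.lstsq(A,k[:,2],rcond=None)[0]
    return np.round(s.x,1),round(top,1),"slope",np.round(pl[:2],3),len(k)
E
python3 - <<'E'
from h import *
for i in range(2):
    c=regions("side","lid_medium",(.54,-.29)); print("M",rimfit("lid_medium",c,[.5385,-.2915,.0154]))
    c=regions("side","lid_large",(.535,-.292)); print("L",rimfit("lid_large",c,[.5355,-.2925,-.002]))
E
```

```text
M (array([ 539.7, -296.7]), np.float64(57.2), 'slope', array([0.007, 0.009]), 712)
L (array([ 536. , -293.6]), np.float64(26.9), 'slope', array([0.004, 0.005]), 876)
M (array([ 539.7, -296.6]), np.float64(57.0), 'slope', array([0.007, 0.012]), 781)
L (array([ 535.9, -293.6]), np.float64(26.8), 'slope', array([ 0.002, -0.001]), 795)
```

Both fits put the cover about 3.7 mm too far in +x. It is level and about 14 mm above its seat, so I'll correct the offset and descend.

Emit:
apply_moves(
  moves=[
    {"jaw": 0, "offset": [1.8, 0.6, 2], "rot": [0, 0, 0]},
    {"jaw": 0, "offset": [1.7, 0.4, 3], "rot": [0, 0, 0]},
    {"jaw": 0, "offset": [0, -0.2, 3], "rot": [0, 0, 0]},
    {"jaw": 0, "offset": [0, -0.1, 2], "rot": [0, 0, 0]},
    {"jaw": 0, "offset": [0, -0.1, 1], "rot": [0, 0, 0]},
  ],
)

```text
time_s: 12.15
eef_pos: [0.5159, -0.2307, 0.036]
eef_rot: [0.004, -0.147, 0.989, 0.024]
wrist_force: [-0.3, 0.5, -1.5]
opening: 0.079
grasp_force: 58.8
```

Run:
```python
from h import *
rep()
c=regions("side","lid_medium",(.54,-.29)); print("M",rimfit("lid_medium",c,[.535,-.2915,.006]),fit("lid_medium",c,None,np.r_[.535,-.292,.005,0,0])[0])
```

```text
t 12.15 tcp [ 515.9 -230.7   36. ] z [ 0.001  0.05  -0.999] y [-0.291  0.956  0.047] F [-0.3  0.5 -1.5] open 0.079 g 58.8 q [-0.65  0.42  1.74  0.05  1.01 -2.55]
M (array([ 535.8, -296.2]), np.float64(45.4), 'slope', array([0.004, 0.012]), 737) [ 0.53682234 -0.29236157  0.00529559 -0.00398982 -0.00078035]
```

Emit:
apply_moves(
  moves=[
    {"jaw": 0, "offset": [0, 0, 1], "rot": [0, 0, 0]},
    {"jaw": 0, "offset": [0, 0, 0.5], "rot": [0, 0, 0]},
    {"jaw": 0, "offset": [0, 0, 0.5], "rot": [0, 0, 0]},
    {"jaw": 0, "offset": [0, 0, 0.5], "rot": [0, 0, 0]},
    {"jaw": 0, "offset": [0, 0, 0], "rot": [0, 0, 0]},
  ],
)

```text
time_s: 12.88
eef_pos: [0.516, -0.2306, 0.0337]
eef_rot: [0.004, -0.147, 0.989, 0.024]
wrist_force: [-0.3, -0.5, -1.0]
opening: 0.07
grasp_force: 58.8
```

Run:
```python
from h import *
rep()
c=regions("side","lid_medium",(.54,-.29)); print("M",rimfit("lid_medium",c,[.535,-.2915,.003]),fit("lid_medium",c,None,np.r_[.535,-.292,.003,0,0])[0])
```

```text
t 12.88 tcp [ 516.  -230.6   33.7] z [ 0.002  0.049 -0.999] y [-0.291  0.956  0.047] F [-0.3 -0.5 -1. ] open 0.07 g 58.8 q [-0.65  0.43  1.74  0.05  1.   -2.55]
M (array([ 535. , -291.5]), np.float64(nan), 'slope', array([0., 0.]), 0) [ 0.535 -0.292  0.003  0.     0.   ]
  return _methods._mean(a, axis=axis, dtype=dtype,
  ret = ret.dtype.type(ret / rcount)
  ret = um.true_divide(
```

No contact yet, so I'll creep down further.

Emit:
apply_moves(
  moves=[
    {"jaw": 0, "offset": [0, 0, 0.5], "rot": [0, 0, 0]},
    {"jaw": 0, "offset": [0, 0, 0.5], "rot": [0, 0, 0]},
    {"jaw": 0, "offset": [0, 0, 0.5], "rot": [0, 0, 0]},
    {"jaw": 0, "offset": [0, 0, 0], "rot": [0, 0, 0]},
    {"jaw": 0, "offset": [0, 0, 0], "rot": [0, 0, 0]},
  ],
)

```text
time_s: 13.6
eef_pos: [0.5161, -0.2305, 0.0324]
eef_rot: [0.005, -0.147, 0.989, 0.024]
wrist_force: [0.2, 2.9, 1.5]
opening: 0.071
grasp_force: 58.9
```

Emit:
apply_moves(
  moves=[
    {"jaw": 0, "offset": [0, 0, 0.4], "rot": [0, 0, 0]},
    {"jaw": 0, "offset": [0, 0, 0.3], "rot": [0, 0, 0]},
    {"jaw": 0, "offset": [0, 0, 0], "rot": [0, 0, 0]},
    {"jaw": 0, "offset": [0, 0, 0], "rot": [0, 0, 0]},
    {"jaw": 0, "offset": [0, 0, 0], "rot": [0, 0, 0]},
  ],
)

```text
time_s: 14.22
eef_pos: [0.5162, -0.2304, 0.032]
eef_rot: [0.005, -0.147, 0.989, 0.024]
wrist_force: [-0.4, 4.2, 4.4]
opening: 0.075
grasp_force: 59.4
```

Run:
```python
from h import *
rep(); print(ctrl.get_obs()["torque"])
c=regions("side","lid_medium"); print(len(c))
if len(c): print("M",rimfit("lid_medium",c,[.535,-.2915,.002]),fit("lid_medium",c,None,np.r_[.535,-.292,.003,0,0])[0])
c=regions("side","lid_large",(.535,-.292)); print("L",fit("lid_large",c,None)[0],rimfit("lid_large",c,[.5355,-.2925,-.002]))
```

```text
t 14.22 tcp [ 516.2 -230.4   32. ] z [ 0.002  0.049 -0.999] y [-0.291  0.956  0.047] F [-0.4  4.2  4.4] open 0.075 g 59.4 q [-0.65  0.43  1.74  0.05  1.   -2.55]
[ 0.43511492  0.14934699 -0.04583129]
3483
M (array([ 536.1, -295.8]), np.float64(42.9), 'slope', array([ 0.001, -0.001]), 773) [ 0.53684029 -0.29290671  0.00222018  0.00136746  0.01644025]
L [ 0.5358986  -0.29272854 -0.00195458 -0.00163779  0.00643402] (array([ 535.6, -293.9]), np.float64(26.8), 'slope', array([ 0.001, -0.   ]), 1027)
```

The medium is seated: rim at 42.9 against 26.8 + 16, centred within about 1–2 mm and level. I'll release slowly.

Emit:
apply_moves(
  moves=[
    {"jaw": 0.1, "offset": [0, 0, 0], "rot": [0, 0, 0]},
    {"jaw": 0.14, "offset": [0, 0, 0], "rot": [0, 0, 0]},
    {"jaw": 0.2, "offset": [0, 0, 0], "rot": [0, 0, 0]},
    {"jaw": 0.28, "offset": [0, 0, 0], "rot": [0, 0, 0]},
    {"jaw": 0.35, "offset": [0, 0, 0], "rot": [0, 0, 0]},
  ],
)

```text
time_s: 15.05
eef_pos: [0.5158, -0.2306, 0.0314]
eef_rot: [0.004, -0.147, 0.989, 0.024]
wrist_force: [-0.1, 0.6, -0.3]
opening: 0.352
grasp_force: 0.0
```

Run:
```python
from h import *
rep()
c=regions("side","lid_medium"); print("M",rimfit("lid_medium",c,[.535,-.2915,.002]),fit("lid_medium",c,None,np.r_[.535,-.292,.003,0,0])[0])
```

```text
t 15.05 tcp [ 515.8 -230.6   31.4] z [ 0.001  0.049 -0.999] y [-0.291  0.956  0.047] F [-0.1  0.6 -0.3] open 0.352 g 0.0 q [-0.65  0.43  1.74  0.05  1.   -2.55]
M (array([ 536.3, -296.7]), np.float64(42.8), 'slope', array([-0.002, -0.001]), 704) [ 0.53708941 -0.29364993  0.00233022  0.00347827  0.01819668]
```

Emit:
apply_moves(
  moves=[
    {"jaw": 0.35, "offset": [0, 0, -6], "rot": [0, 0, 0]},
    {"jaw": 0.35, "offset": [0, 0, -15], "rot": [0, 0, 0]},
    {"jaw": 0.35, "offset": [0, 0, -35], "rot": [0, 0, 0]},
    {"jaw": 0.4, "offset": [0, 0, -50], "rot": [0, 0, 0]},
    {"jaw": 0.5, "offset": [0, 20, -40], "rot": [0, 0, 0]},
  ],
)

```text
time_s: 15.78
eef_pos: [0.5106, -0.2199, 0.1818]
eef_rot: [0.006, -0.146, 0.989, 0.023]
wrist_force: [1.0, -0.3, -0.0]
opening: 0.499
grasp_force: 0.0
```

Run:
```python
from h import *
rep()
for k in("top","side"):
    c=regions(k,"lid_medium",(.535,-.292)); 
    if len(c)>100: print(k,"M",rimfit("lid_medium",c,[.535,-.2915,.003]),fit("lid_medium",c,None,np.r_[.535,-.292,.003,0,0])[0].round(4))
    c=regions(k,"lid_large",(.535,-.292))
    if len(c)>100: print(k,"L",rimfit("lid_large",c,[.5355,-.2925,-.001]),fit("lid_large",c,None,np.r_[.535,-.292,-.001,0,0])[0].round(4))
    c=regions(k,"lid_small",(.537,.013))
    a=np.array([-.491,-.095,.866])
    if len(c)>100:
        tr=cKDTree(profile(*S["lid_small"]))
        def f(p):
            d=(c-p)*1e3; z=d@a; return tr.query(np.c_[np.linalg.norm(d-z[:,None]*a,axis=1),z])[0]
        print(k,"S",least_squares(f,[.553,.0145,.045],loss="soft_l1",f_scale=2,diff_step=1e-4).x.round(4))
g,a,u,Rt=grasp((.553,.0145,.0447),11,52,46); print(g)
plan(g+a*.06,Rt,10)
```

```text
t 15.78 tcp [ 510.6 -219.9  181.8] z [ 0.004  0.047 -0.999] y [-0.29   0.956  0.044] F [ 1.  -0.3 -0. ] open 0.499 g 0.0 q [-0.64  0.2   1.69  0.04  1.28 -2.52]
top L (array([ 532.3, -288.2]), np.float64(27.1), 'slope', array([-0.001,  0.002]), 129) [ 0.5308 -0.2914 -0.0015  0.0224  0.0195]
top S [0.5514 0.0154 0.0452]
side M (array([ 536.2, -296.8]), np.float64(42.7), 'slope', array([ 0.002, -0.002]), 845) [ 0.5371 -0.2935  0.0023  0.0016  0.0133]
side L (array([ 535.6, -294.2]), np.float64(26.9), 'slope', array([ 0.   , -0.003]), 1087) [ 0.5357 -0.2928 -0.0018 -0.0017  0.0043]
[0.52409943 0.05574327 0.08020704]
[-6.3, 25.9, 5.9] [0.43, -2.93, 0.5]
[-5.8, 26.0, 6.0] [0.43, -2.93, 0.5]
[-5.2, 26.1, 6.1] [0.43, -2.93, 0.5]
[-4.7, 26.2, 6.1] [0.43, -2.93, 0.5]
[-4.2, 26.2, 6.2] [0.43, -2.93, 0.5]
[-3.6, 26.3, 6.2] [0.43, -2.93, 0.5]
[-3.1, 26.4, 6.1] [0.43, -2.93, 0.5]
[-2.5, 26.5, 6.1] [0.43, -2.93, 0.5]
[-2.0, 26.5, 6.0] [0.43, -2.93, 0.5]
[-1.4, 26.6, 5.9] [0.43, -2.93, 0.5]
```

Run:
```python
from h import *
g,a,u,Rt=grasp((.552,.0152,.0450),11,52,46); print(g)
plan(g+a*.1,Rt,10)
```

```text
[0.52309943 0.05644327 0.08050704]
[-4.3, 26.3, 2.4] [0.43, -2.93, 0.5]
[-3.9, 26.4, 2.4] [0.43, -2.93, 0.5]
[-3.6, 26.5, 2.4] [0.43, -2.93, 0.5]
[-3.2, 26.5, 2.3] [0.43, -2.93, 0.5]
[-2.9, 26.5, 2.3] [0.43, -2.93, 0.5]
[-2.5, 26.6, 2.2] [0.43, -2.93, 0.5]
[-2.2, 26.6, 2.2] [0.43, -2.93, 0.5]
[-1.8, 26.7, 2.1] [0.43, -2.93, 0.5]
[-1.5, 26.7, 2.0] [0.43, -2.93, 0.5]
[-1.2, 26.7, 1.8] [0.43, -2.93, 0.5]
```

Emit:
apply_moves(
  moves=[
    {"jaw": 0.45, "offset": [-4.3, 26.3, 2.4], "rot": [0.4, -2.9, 0.5]},
    {"jaw": 0.45, "offset": [-4, 26.4, 2.4], "rot": [0.4, -2.9, 0.5]},
    {"jaw": 0.45, "offset": [-3.6, 26.5, 2.4], "rot": [0.4, -2.9, 0.5]},
    {"jaw": 0.45, "offset": [-3.2, 26.5, 2.3], "rot": [0.4, -2.9, 0.5]},
    {"jaw": 0.45, "offset": [-2.9, 26.5, 2.3], "rot": [0.4, -2.9, 0.5]},
  ],
)

```text
time_s: 17.0
eef_pos: [0.4919, -0.0852, 0.1728]
eef_rot: [0.132, -0.121, 0.984, 0.026]
wrist_force: [0.5, 0.7, -0.3]
opening: 0.448
grasp_force: 0.0
```

Emit:
apply_moves(
  moves=[
    {"jaw": 0.45, "offset": [-2.5, 26.6, 2.2], "rot": [0.4, -2.9, 0.5]},
    {"jaw": 0.45, "offset": [-2.2, 26.6, 2.2], "rot": [0.4, -2.9, 0.5]},
    {"jaw": 0.45, "offset": [-1.8, 26.7, 2.1], "rot": [0.4, -2.9, 0.5]},
    {"jaw": 0.45, "offset": [-1.5, 26.7, 2], "rot": [0.4, -2.9, 0.5]},
    {"jaw": 0.45, "offset": [-1.2, 26.7, 1.8], "rot": [0.4, -2.9, 0.5]},
  ],
)

```text
time_s: 17.62
eef_pos: [0.4739, 0.0475, 0.168]
eef_rot: [0.256, -0.093, 0.962, 0.026]
wrist_force: [0.5, -0.0, 0.9]
opening: 0.452
grasp_force: 0.0
```

Run:
```python
from h import *
rep()
g,a,u,Rt=grasp((.552,.0152,.0450),11,52,46)
plan(g+a*.008,Rt,8)
x=regions("top","lid_medium",(.535,-.292)); y=regions("top","lid_large",(.535,-.292))
if len(x)>100: print("M",rimfit("lid_medium",x,[.533,-.2915,.003]),fit("lid_medium",x,None,np.r_[.535,-.292,.003,0,0])[0].round(4))
if len(y)>100: print("L",rimfit("lid_large",y,[.533,-.29,-.001]),fit("lid_large",y,None,np.r_[.535,-.292,-.001,0,0])[0].round(4))
```

```text
t 17.62 tcp [473.9  47.5 168. ] z [ 0.488  0.098 -0.867] y [-0.192  0.981  0.003] F [ 0.5 -0.   0.9] open 0.452 g 0.0 q [-0.33 -0.33  2.31  0.38  0.74 -2.32]
[0.0, -0.1, 11.6] [0.02, -0.01, -0.0]
[0.0, -0.1, 11.6] [0.02, -0.01, -0.0]
[0.0, -0.1, 11.6] [0.02, -0.01, -0.0]
[0.0, -0.1, 11.6] [0.02, -0.01, -0.0]
[0.0, -0.1, 11.6] [0.02, -0.01, -0.0]
[0.0, -0.1, 11.6] [0.02, -0.01, -0.0]
[0.0, -0.1, 11.6] [0.02, -0.01, -0.0]
[0.1, -0.1, 11.6] [0.02, -0.01, -0.0]
M (array([ 533. , -291.3]), np.float64(43.8), 'slope', array([-0.003,  0.003]), 289) [ 0.5332 -0.2932  0.0032  0.0103 -0.0098]
L (array([ 532.4, -288.9]), np.float64(27.4), 'slope', array([ 0.003, -0.002]), 375) [ 5.327e-01 -2.888e-01 -1.700e-03  1.000e-04 -3.400e-03]
```

Emit:
apply_moves(
  moves=[
    {"jaw": 0.45, "offset": [0, 0, 14], "rot": [0, 0, 0]},
    {"jaw": 0.45, "offset": [0, 0, 16], "rot": [0, 0, 0]},
    {"jaw": 0.45, "offset": [0, 0, 16], "rot": [0, 0, 0]},
    {"jaw": 0.45, "offset": [0, -0.4, 14], "rot": [0, 0, 0]},
    {"jaw": 0.45, "offset": [0, -0.4, 10], "rot": [0, 0, 0]},
  ],
)

```text
time_s: 18.45
eef_pos: [0.5094, 0.0518, 0.1071]
eef_rot: [0.256, -0.093, 0.962, 0.026]
wrist_force: [0.6, 0.0, 0.4]
opening: 0.447
grasp_force: 0.0
```

Emit:
apply_moves(
  moves=[
    {"jaw": 0.45, "offset": [0, 0, 8], "rot": [0, 0, 0]},
    {"jaw": 0.45, "offset": [0, 0, 6], "rot": [0, 0, 0]},
    {"jaw": 0.45, "offset": [0, 0, 0], "rot": [0, 0, 0]},
    {"jaw": 0.45, "offset": [0, 0, 0], "rot": [0, 0, 0]},
    {"jaw": 0.45, "offset": [0, 0, 0], "rot": [0, 0, 0]},
  ],
)

```text
time_s: 19.08
eef_pos: [0.5153, 0.0543, 0.0957]
eef_rot: [0.256, -0.093, 0.962, 0.026]
wrist_force: [-0.0, 0.0, 0.1]
opening: 0.447
grasp_force: 0.0
```

Run:
```python
from h import *
rep()
g,a,u,Rt=grasp((.552,.0152,.0450),11,52,46)
plan(g,Rt,1)
p,d=ctrl.camera("side"); cv2.imwrite("pics/s4.png",cv2.resize(p[170:260,270:370],(600,540))[:,:,::-1])
```

```text
t 19.07 tcp [515.3  54.3  95.7] z [ 0.488  0.098 -0.867] y [-0.193  0.981  0.003] F [-0.   0.   0.1] open 0.447 g 0.0 q [-0.27 -0.04  2.26  0.49  0.5  -2.41]
[0.6, 0.5, 17.1] [0.2, -0.17, 0.03]
```

View pics/s4.png

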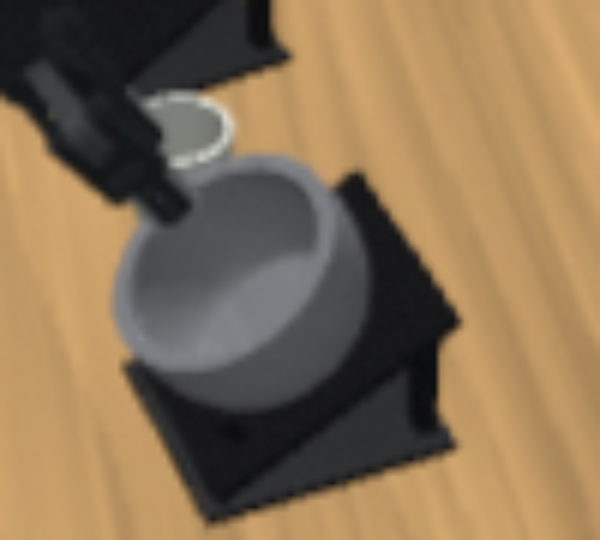

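The inner finger points inside the small bowl's +y side and the outer one is outside, with no contact. I'll advance 16 mm and close.

Emit:
apply_moves(
  moves=[
    {"jaw": 0.45, "offset": [0.3, 0.3, 6], "rot": [0, 0, 0]},
    {"jaw": 0.45, "offset": [0.3, 0.2, 5], "rot": [0, 0, 0]},
    {"jaw": 0.4, "offset": [0, 0, 3], "rot": [0, 0, 0]},
    {"jaw": 0.35, "offset": [0, 0, 2], "rot": [0, 0, 0]},
    {"jaw": 0.3, "offset": [0, 0, 0], "rot": [0, 0, 0]},
  ],
)

```text
time_s: 19.75
eef_pos: [0.5223, 0.0563, 0.0808]
eef_rot: [0.256, -0.093, 0.962, 0.026]
wrist_force: [0.8, -0.4, 0.6]
opening: 0.3
grasp_force: 0.0
```

Emit:
apply_moves(
  moves=[
    {"jaw": 0.22, "offset": [0, 0, 0], "rot": [0, 0, 0]},
    {"jaw": 0.16, "offset": [0, 0, 0], "rot": [0, 0, 0]},
    {"jaw": 0.12, "offset": [0, 0, 0], "rot": [0, 0, 0]},
    {"jaw": 0.08, "offset": [0, 0, 0], "rot": [0, 0, 0]},
    {"jaw": 0.04, "offset": [0, 0, 0], "rot": [0, 0, 0]},
  ],
)

```text
time_s: 20.38
eef_pos: [0.5233, 0.056, 0.0818]
eef_rot: [0.257, -0.093, 0.962, 0.026]
wrist_force: [3.7, -0.2, 1.0]
opening: 0.077
grasp_force: 57.0
```

Emit:
apply_moves(
  moves=[
    {"jaw": 0, "offset": [0, 0, 0], "rot": [0, 0, 0]},
    {"jaw": 0, "offset": [0, 0, 0], "rot": [0, 0, 0]},
    {"jaw": 0, "offset": [0, 0, -3], "rot": [0, 0, 0]},
    {"jaw": 0, "offset": [0, 0, -6], "rot": [0, 0, 0]},
    {"jaw": 0, "offset": [0, 0, -9], "rot": [0, 0, 0]},
  ],
)

```text
time_s: 21.0
eef_pos: [0.5114, 0.0552, 0.0953]
eef_rot: [0.254, -0.093, 0.962, 0.027]
wrist_force: [0.9, -0.2, -2.0]
opening: 0.081
grasp_force: 57.2
```

Run:
```python
from h import *
rep(); inhand("lid_small",(0,-46,40))
```

```text
t 21.0 tcp [511.4  55.2  95.3] z [ 0.483  0.1   -0.87 ] y [-0.193  0.981  0.006] F [ 0.9 -0.2 -2. ] open 0.081 g 57.2 q [-0.27 -0.05  2.27  0.48  0.51 -2.41]
706 origin [535.3  12.4  56.7] axis [-0.451 -0.066  0.89 ] in tool [  5.8 -46.8  40.8] [-0.044  0.027 -0.999] 1.63
1251 origin [543.1  13.6  56. ] axis [-0.469 -0.128  0.874] in tool [ -0.8 -47.2  45.3] [-0.01 -0.03 -1.  ] 2.06
1957 origin [540.9  13.5  56.8] axis [-0.459 -0.128  0.879] in tool [  0.7 -46.8  43.6] [-0.021 -0.032 -0.999] 1.91
```

Gripped and rising with the tool. I'll lift on and level it.

Emit:
apply_moves(
  moves=[
    {"jaw": 0, "offset": [0, 0, -14], "rot": [0, 0, 0]},
    {"jaw": 0, "offset": [0, 0, -18], "rot": [0, 0, 0]},
    {"jaw": 0, "offset": [-7, 0, -16], "rot": [0, 5, 0]},
    {"jaw": 0, "offset": [-6, 0, -15], "rot": [0, 5, 0]},
    {"jaw": 0, "offset": [-5, 0, -15], "rot": [0, 5, 0]},
  ],
)

```text
time_s: 21.82
eef_pos: [0.4947, 0.0506, 0.1742]
eef_rot: [0.127, -0.096, 0.987, 0.014]
wrist_force: [0.2, 0.2, -2.1]
opening: 0.081
grasp_force: 57.5
```

Emit:
apply_moves(
  moves=[
    {"jaw": 0, "offset": [-3, 0, -14], "rot": [0, 5, 0]},
    {"jaw": 0, "offset": [0, 0, -8], "rot": [0, 5, 0]},
    {"jaw": 0, "offset": [0, 0, 0], "rot": [0, 5, 0]},
    {"jaw": 0, "offset": [0, 0, 0], "rot": [0, 0, 0]},
    {"jaw": 0, "offset": [0, 0, 0], "rot": [0, 0, 0]},
  ],
)

```text
time_s: 22.45
eef_pos: [0.4924, 0.0504, 0.1951]
eef_rot: [-0.002, -0.097, 0.995, 0.002]
wrist_force: [-0.1, -0.4, -1.1]
opening: 0.081
grasp_force: 57.5
```

Run:
```python
from h import *
rep(); inhand("lid_small",(0,-46,42))
Rd=frame(11,0)
T=np.array([.5365,-.2935,.1063])-Rd.apply(np.array([0,-46,42])/1e3); print(T)
plan(T,Rd,12)
```

```text
t 22.45 tcp [492.4  50.4 195.1] z [-0.004  0.003 -1.   ] y [-0.193  0.981  0.004] F [-0.1 -0.4 -1.1] open 0.081 g 57.5 q [-0.14  0.04  1.84  0.    1.27 -1.91]
513 origin [499.2  -1.6 152.4] axis [0.025 0.1   0.995] in tool [  3.2 -52.4  42.5] [-0.04   0.097 -0.995] 1.54
none
513 origin [499.2  -1.6 152.4] axis [0.025 0.1   0.995] in tool [  3.2 -52.4  42.5] [-0.04   0.097 -0.995] 1.54
[ 0.52772279 -0.24834515  0.1483    ]
[1.9, -25.0, 3.9] [0.02, -0.01, 0.01]
[1.9, -25.0, 3.9] [0.02, -0.01, 0.01]
[1.9, -25.0, 3.9] [0.02, -0.01, 0.01]
[1.9, -25.0, 3.9] [0.02, -0.01, 0.01]
[1.9, -25.0, 3.9] [0.02, -0.01, 0.01]
[1.9, -25.0, 3.9] [0.02, -0.01, 0.01]
[1.9, -25.0, 3.9] [0.02, -0.01, 0.01]
[1.9, -25.0, 3.9] [0.02, -0.01, 0.01]
[1.9, -25.0, 3.9] [0.02, -0.01, 0.01]
[1.9, -25.0, 3.9] [0.02, -0.01, 0.01]
[1.9, -25.0, 4.0] [0.02, -0.01, 0.01]
[1.9, -25.0, 4.0] [0.02, -0.01, 0.01]
```

Emit:
apply_moves(
  moves=[
    {"jaw": 0, "offset": [0.8, -10, 1], "rot": [0, 0, 0]},
    {"jaw": 0, "offset": [1.5, -20, 2], "rot": [0, 0, 0]},
    {"jaw": 0, "offset": [2, -26, 3], "rot": [0, 0, 0]},
    {"jaw": 0, "offset": [2, -26, 3], "rot": [0, 0, 0]},
    {"jaw": 0, "offset": [2, -26, 3], "rot": [0, 0, 0]},
  ],
)

```text
time_s: 23.28
eef_pos: [0.5056, -0.0589, 0.1836]
eef_rot: [-0.002, -0.097, 0.995, 0.001]
wrist_force: [-0.2, -0.0, -1.0]
opening: 0.085
grasp_force: 57.5
```

Emit:
apply_moves(
  moves=[
    {"jaw": 0, "offset": [2, -26, 3], "rot": [0, 0, 0]},
    {"jaw": 0, "offset": [2, -26, 3], "rot": [0, 0, 0]},
    {"jaw": 0, "offset": [2, -26, 3], "rot": [0, 0, 0]},
    {"jaw": 0, "offset": [2, -26, 3], "rot": [0, 0, 0]},
    {"jaw": 0, "offset": [2, -26, 4], "rot": [0, 0, 0]},
  ],
)

```text
time_s: 23.9
eef_pos: [0.5207, -0.1885, 0.1673]
eef_rot: [-0.002, -0.097, 0.995, 0.001]
wrist_force: [-0.7, -1.0, -0.9]
opening: 0.079
grasp_force: 57.5
```

Emit:
apply_moves(
  moves=[
    {"jaw": 0, "offset": [2, -26, 4], "rot": [0, 0, 0]},
    {"jaw": 0, "offset": [1.5, -20, 6], "rot": [0, 0, 0]},
    {"jaw": 0, "offset": [1, -16, 10], "rot": [0, 0, 0]},
    {"jaw": 0, "offset": [0, 0, 6], "rot": [0, 0, 0]},
    {"jaw": 0, "offset": [0, 0, 0], "rot": [0, 0, 0]},
  ],
)

```text
time_s: 24.52
eef_pos: [0.5277, -0.2475, 0.14]
eef_rot: [-0.003, -0.097, 0.995, 0.002]
wrist_force: [0.6, -0.0, -0.8]
opening: 0.078
grasp_force: 57.5
```

Run:
```python
from h import *
rep(); inhand("lid_small",(0,-47,43))
p,d=ctrl.camera("side"); cv2.imwrite("pics/s5.png",cv2.resize(p[230:400,230:430],(800,600))[:,:,::-1])
for k in("top","side"):
  x=regions(k,"lid_medium",(.535,-.292)); y=regions(k,"lid_large",(.535,-.292))
  if len(x)>100: print(k,"M",rimfit("lid_medium",x,[.535,-.293,.003]))
  if len(y)>100: print(k,"L",rimfit("lid_large",y,[.535,-.292,-.001]))
```

```text
t 24.52 tcp [ 527.7 -247.5  140. ] z [-0.006  0.004 -1.   ] y [-0.193  0.981  0.005] F [ 0.6 -0.  -0.8] open 0.078 g 57.5 q [-0.64  0.3   1.66 -0.    1.19 -2.41]
none
2330 origin [ 538.5 -292.3   96.1] axis [-0.001 -0.028  1.   ] in tool [ -2.2 -46.3  43.6] [ 0.011 -0.022 -1.   ] 1.57
2330 origin [ 538.5 -292.3   96.1] axis [-0.001 -0.028  1.   ] in tool [ -2.2 -46.3  43.6] [ 0.011 -0.022 -1.   ] 1.57
top M (array([ 534. , -290.9]), np.float64(44.0), 'slope', array([-0.088,  0.054]), 57)
side M (array([ 536.4, -296.4]), np.float64(42.9), 'slope', array([0.001, 0.003]), 622)
side L (array([ 535.8, -293.6]), np.float64(27.0), 'slope', array([ 0., -0.]), 829)
```

View pics/s5.png

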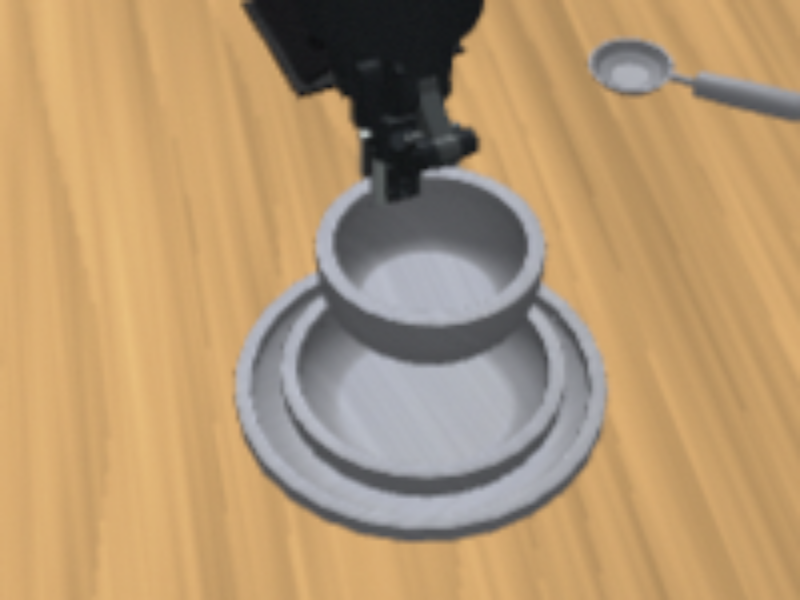

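Side view: the small cover hangs above the medium one, level to within about 2° and nearly concentric. I'll correct the tilt and descend 75 mm.

Emit:
apply_moves(
  moves=[
    {"jaw": 0, "offset": [0.4, 0.4, 12], "rot": [0.9, 0, 0]},
    {"jaw": 0, "offset": [0.4, 0.5, 18], "rot": [0.9, 0, 0]},
    {"jaw": 0, "offset": [0.4, 0.6, 18], "rot": [0, 0, 0]},
    {"jaw": 0, "offset": [0, 0.5, 15], "rot": [0, 0, 0]},
    {"jaw": 0, "offset": [0, 0.4, 10], "rot": [0, 0, 0]},
  ],
)

```text
time_s: 25.8
eef_pos: [0.5263, -0.2476, 0.0667]
eef_rot: [-0.001, -0.097, 0.995, -0.014]
wrist_force: [0.2, -0.1, -1.0]
opening: 0.08
grasp_force: 57.5
```

Run:
```python
from h import *
rep(); inhand("lid_small",(-2,-46,43))
for i in range(2):
  k="side"
  z=regions(k,"lid_small",(.535,-.292)); x=regions(k,"lid_medium",(.535,-.292)); y=regions(k,"lid_large",(.535,-.292))
  if len(z)>100: print(k,"S",rimfit("lid_small",z,[.537,-.293,.0205]))
  if len(x)>100: print(k,"M",rimfit("lid_medium",x,[.535,-.293,.003]),fit("lid_medium",x,None,np.r_[.535,-.292,.003,0,0])[0].round(4))
  if len(y)>100: print(k,"L",rimfit("lid_large",y,[.535,-.292,-.001]))
```

```text
t 25.8 tcp [ 526.3 -247.6   66.7] z [ 0.001 -0.028 -1.   ] y [-0.193  0.981 -0.027] F [ 0.2 -0.1 -1. ] open 0.08 g 57.5 q [-0.63  0.39  1.72 -0.03  1.02 -2.38]
none
2079 origin [ 536.1 -293.3   22.9] axis [-0.001  0.001  1.   ] in tool [ -1.  -45.5  45. ] [ 0.005 -0.026 -1.   ] 1.54
2079 origin [ 536.1 -293.3   22.9] axis [-0.001  0.001  1.   ] in tool [ -1.  -45.5  45. ] [ 0.005 -0.026 -1.   ] 1.54
side S (array([ 536.4, -297.7]), np.float64(76.9), 'slope', array([ 0.   , -0.015]), 596)
side M (array([ 536.4, -296.2]), np.float64(42.8), 'slope', array([0.003, 0.005]), 591) [ 0.5361 -0.2956  0.0015  0.0049  0.0263]
side L (array([ 535.7, -294. ]), np.float64(26.8), 'slope', array([ 0.001, -0.001]), 996)
side S (array([ 536.4, -297.8]), np.float64(76.9), 'slope', array([-0.003, -0.004]), 515)
side M (array([ 536.4, -296.2]), np.float64(43.0), 'slope', array([0.001, 0.006]), 560) [ 0.5363 -0.2959  0.0014  0.0061  0.0356]
side L (array([ 535.7, -293.9]), np.float64(26.9), 'slope', array([ 0.001, -0.001]), 992)
```

Emit:
apply_moves(
  moves=[
    {"jaw": 0, "offset": [0, 0.5, 4], "rot": [0, 0, 0]},
    {"jaw": 0, "offset": [0, 0.5, 4], "rot": [0, 0, 0]},
    {"jaw": 0, "offset": [0, 0.3, 4], "rot": [0, 0, 0]},
    {"jaw": 0, "offset": [0, 0, 2], "rot": [0, 0, 0]},
    {"jaw": 0, "offset": [0, 0, 1], "rot": [0, 0, 0]},
  ],
)

```text
time_s: 27.22
eef_pos: [0.5264, -0.2469, 0.0528]
eef_rot: [-0.001, -0.097, 0.995, -0.014]
wrist_force: [0.1, 0.0, -1.5]
opening: 0.078
grasp_force: 57.5
```

Emit:
apply_moves(
  moves=[
    {"jaw": 0, "offset": [0, 0, 0.5], "rot": [0, 0, 0]},
    {"jaw": 0, "offset": [0, 0, 0.5], "rot": [0, 0, 0]},
    {"jaw": 0, "offset": [0, 0, 0.5], "rot": [0, 0, 0]},
    {"jaw": 0, "offset": [0, 0, 0], "rot": [0, 0, 0]},
    {"jaw": 0, "offset": [0, 0, 0], "rot": [0, 0, 0]},
  ],
)

```text
time_s: 27.85
eef_pos: [0.5265, -0.247, 0.0516]
eef_rot: [-0.0, -0.097, 0.995, -0.014]
wrist_force: [0.2, 0.2, -1.4]
opening: 0.08
grasp_force: 57.5
```

Run:
```python
from h import *
rep()
z=regions("side","lid_small",(.535,-.292)); print("S",rimfit("lid_small",z,[.537,-.293,.0075]),fit("lid_small",z,None,np.r_[.536,-.293,.007,0,0])[0].round(4))
```

```text
t 27.85 tcp [ 526.5 -247.    51.6] z [ 0.002 -0.029 -1.   ] y [-0.193  0.981 -0.028] F [ 0.2  0.2 -1.4] open 0.08 g 57.5 q [-0.63  0.41  1.72 -0.03  0.99 -2.38]
S (array([ 535.8, -296.2]), np.float64(61.1), 'slope', array([-0.004, -0.026]), 546) [ 0.5368 -0.2929  0.0083 -0.0019  0.004 ]
```

About 2 mm left.

Emit:
apply_moves(
  moves=[
    {"jaw": 0, "offset": [0, 0, 0.5], "rot": [0, 0, 0]},
    {"jaw": 0, "offset": [0, 0, 0.5], "rot": [0, 0, 0]},
    {"jaw": 0, "offset": [0, 0, 0.4], "rot": [0, 0, 0]},
    {"jaw": 0, "offset": [0, 0, 0], "rot": [0, 0, 0]},
    {"jaw": 0, "offset": [0, 0, 0], "rot": [0, 0, 0]},
  ],
)

```text
time_s: 28.58
eef_pos: [0.5266, -0.247, 0.0506]
eef_rot: [-0.0, -0.097, 0.995, -0.014]
wrist_force: [-1.7, 2.6, 5.8]
opening: 0.081
grasp_force: 58.4
```

Run:
```python
from h import *
rep()
for i in range(2):
    z=regions("side","lid_small",(.535,-.292)); print("S",rimfit("lid_small",z,[.537,-.293,.0075]),fit("lid_small",z,None,np.r_[.536,-.293,.007,0,0])[0].round(4))
x=regions("side","lid_medium",(.535,-.292)); y=regions("side","lid_large",(.535,-.292))
print("M",rimfit("lid_medium",x,[.535,-.293,.003])); print("L",rimfit("lid_large",y,[.535,-.292,-.001]))
```

```text
t 28.57 tcp [ 526.6 -247.    50.6] z [ 0.002 -0.029 -1.   ] y [-0.193  0.981 -0.028] F [-1.7  2.6  5.8] open 0.081 g 58.4 q [-0.63  0.41  1.72 -0.03  0.99 -2.38]
S (array([ 536., -296.]), np.float64(60.4), 'slope', array([ 0.002, -0.026]), 526) [ 0.5372 -0.293   0.0074 -0.009   0.005 ]
S (array([ 536.1, -296.1]), np.float64(60.2), 'slope', array([ 0.   , -0.025]), 543) [ 0.537  -0.2931  0.0074 -0.0051  0.0062]
M (array([ 536.3, -296.3]), np.float64(43.0), 'slope', array([0.003, 0.002]), 672)
L (array([ 535.6, -294. ]), np.float64(26.9), 'slope', array([ 0.002, -0.001]), 1008)
```

The small cover's +y crown edge is touching and the −y side is about 1.4° high. I'll level it about that edge.

Emit:
apply_moves(
  moves=[
    {"jaw": 0, "offset": [0, -0.4, -0.3], "rot": [-0.5, 0, 0]},
    {"jaw": 0, "offset": [0, -0.3, -0.1], "rot": [-0.4, 0, 0]},
    {"jaw": 0, "offset": [0, -0.3, 0], "rot": [-0.4, 0, 0]},
    {"jaw": 0, "offset": [0, 0, 0], "rot": [0, 0, 0]},
    {"jaw": 0, "offset": [0, 0, 0], "rot": [0, 0, 0]},
  ],
)

```text
time_s: 29.6
eef_pos: [0.5267, -0.2479, 0.051]
eef_rot: [-0.002, -0.097, 0.995, -0.003]
wrist_force: [-2.6, 4.0, 6.9]
opening: 0.077
grasp_force: 58.7
```

Run:
```python
from h import *
rep()
for i in range(2):
    z=regions("side","lid_small",(.535,-.292)); print("S",rimfit("lid_small",z,[.537,-.293,.0075]),fit("lid_small",z,None,np.r_[.536,-.293,.007,0,0])[0].round(4))
```

```text
t 29.6 tcp [ 526.7 -247.9   51. ] z [-0.003 -0.006 -1.   ] y [-0.193  0.981 -0.005] F [-2.6  4.   6.9] open 0.077 g 58.7 q [-0.64  0.42  1.71 -0.01  1.01 -2.4 ]
S (array([ 536., -297.]), np.float64(59.4), 'slope', array([-0.005, -0.008]), 534) [ 0.5369 -0.2925  0.007  -0.001  -0.0207]
S (array([ 536.2, -297.1]), np.float64(59.4), 'slope', array([-0.002, -0.008]), 553) [ 0.5371 -0.2931  0.0069 -0.0047 -0.0147]
```

Now level, with the rim at 59.4 mm against 59 expected. I'll release and retreat.

Emit:
apply_moves(
  moves=[
    {"jaw": 0.1, "offset": [0, 0, 0], "rot": [0, 0, 0]},
    {"jaw": 0.14, "offset": [0, 0, 0], "rot": [0, 0, 0]},
    {"jaw": 0.2, "offset": [0, 0, 0], "rot": [0, 0, 0]},
    {"jaw": 0.28, "offset": [0, 0, 0], "rot": [0, 0, 0]},
    {"jaw": 0.35, "offset": [0, 0, 0], "rot": [0, 0, 0]},
  ],
)

```text
time_s: 30.42
eef_pos: [0.5266, -0.248, 0.0504]
eef_rot: [-0.002, -0.097, 0.995, -0.003]
wrist_force: [-0.8, -0.4, 0.2]
opening: 0.351
grasp_force: 0.0
```

Emit:
apply_moves(
  moves=[
    {"jaw": 0.35, "offset": [0, 0, -6], "rot": [0, 0, 0]},
    {"jaw": 0.35, "offset": [0, 0, -15], "rot": [0, 0, 0]},
    {"jaw": 0.35, "offset": [0, 0, -35], "rot": [0, 0, 0]},
    {"jaw": 0.35, "offset": [0, 0, -50], "rot": [0, 0, 0]},
    {"jaw": 0.35, "offset": [40, 40, -30], "rot": [0, 0, 0]},
  ],
)

```text
time_s: 31.05
eef_pos: [0.4838, -0.2188, 0.1904]
eef_rot: [0.001, -0.097, 0.995, -0.006]
wrist_force: [-0.4, 1.2, 1.1]
opening: 0.35
grasp_force: 0.0
```

Emit:
apply_moves(
  moves=[
    {"jaw": 0.35, "offset": [50, 30, 0], "rot": [0, 0, 0]},
    {"jaw": 0.35, "offset": [50, 30, 0], "rot": [0, 0, 0]},
    {"jaw": 0.35, "offset": [40, 30, 0], "rot": [0, 0, 0]},
    {"jaw": 0.35, "offset": [0, 0, 0], "rot": [0, 0, 0]},
    {"jaw": 0.35, "offset": [0, 0, 0], "rot": [0, 0, 0]},
  ],
)

```text
time_s: 31.68
eef_pos: [0.3272, -0.1559, 0.1872]
eef_rot: [-0.0, -0.097, 0.995, -0.004]
wrist_force: [0.4, -0.3, -0.1]
opening: 0.351
grasp_force: 0.0
```

Run:
```python
from h import *
rep()
P={}
for k in("side","top"):
  p,d=ctrl.camera(k)
  P[k]=p
  for n,x0 in(("lid_small",[.536,-.293,.007]),("lid_medium",[.535,-.293,.003]),("lid_large",[.535,-.292,-.001])):
    c=regions(k,n,(.535,-.292))
    if len(c)>100: print(k,n,rimfit(n,c,x0))
a=cv2.resize(P["side"][250:400,250:420],(510,450)); b=cv2.resize(P["top"][225:300,345:430],(282,450))[:, :, :]
cv2.imwrite("pics/s6.png",np.hstack([a,b])[:,:,::-1])
```

```text
t 31.68 tcp [ 327.2 -155.9  187.2] z [ 0.    -0.009 -1.   ] y [-0.193  0.981 -0.009] F [ 0.4 -0.3 -0.1] open 0.351 g 0.0 q [-0.77 -0.3   2.15 -0.01  1.28 -2.53]
side lid_small (array([ 535.9, -298.2]), np.float64(58.8), 'slope', array([ 0.002, -0.004]), 581)
side lid_medium (array([ 536.3, -296.5]), np.float64(43.1), 'slope', array([0.002, 0.003]), 737)
side lid_large (array([ 535.5, -294.2]), np.float64(26.9), 'slope', array([ 0.   , -0.002]), 1134)
top lid_small (array([ 532.7, -292.7]), np.float64(58.5), 'slope', array([0.005, 0.002]), 188)
top lid_medium (array([ 532.8, -291.4]), np.float64(43.9), 'slope', array([0.006, 0.006]), 286)
top lid_large (array([ 532.2, -289. ]), np.float64(27.4), 'slope', array([-0.003, -0.   ]), 344)
```

View pics/s6.png

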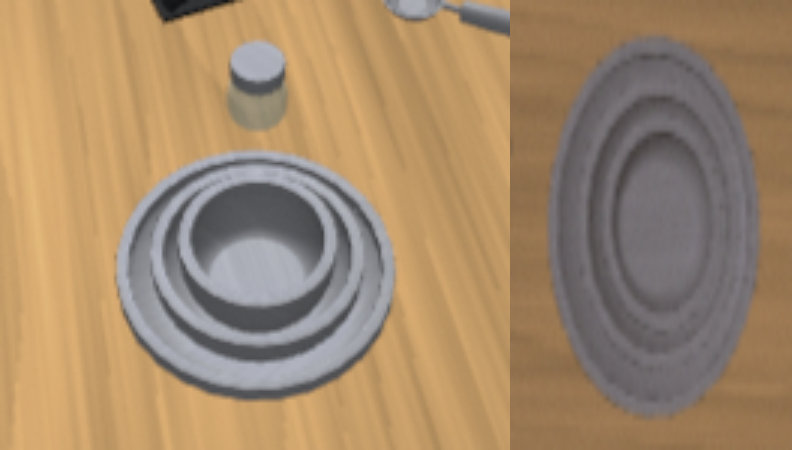

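The nest is concentric within about 2.5 mm and level. The rims sit at 27, 43 and 59 mm as specified, the gripper is clear, and the jar and spoon are undisturbed. I'll hand it in.

```bash
python3 -c "
from bench import ctrl
print(ctrl.hand_in())"
```

```text
the job is handed in; nothing more can be done
None
```

The medium cover sits in the large one and the small in the medium, both level, let go and centred to within about 2.5 mm by the cameras; I handed the job in at about 32 s and the judge returned no verdict.

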